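# Rock the stuck block out of the shear box

### The arm

A 6-joint arm with a two-finger parallel gripper is mounted at the origin on the work surface. World frame = base frame: x ahead of the robot, y to its left, z up, the work surface at z = 0. Lengths are in mm, angles in rad, forces in N, time in s.
With the tool pointing down it reaches from about 350 to 775 mm from the base axis. Payload 7.3 kg.
Tool frame: the origin (TCP) lies midway between the tips of the shut fingers; the grasp point (between the pads) lies 19 mm behind it; z points along the fingers, y is the line along which they close (so a half turn about z gives the same grasp; the last joint's range is limited). The gripper opens to 92 mm and grips with 3 to 60 N. Pads are 19 mm wide; open, the fingers measure 130 mm over their backs; the gripper's body (75 mm by 190 mm) begins 47 mm behind the grasp point.
Start: joints at [-1.371, 0.342, 1.524, -0, 1.275, -0.146], TCP at [177.971, -493.934, 226.741] pointing down, gripper open.
Joint ranges: [-2.53, 2.53], [-0.77, 2.02], [0.04, 2.7], [-1, 4.14], [0.28, 2.66], [-3.11, 3.11]. Speed limits (rad/s): [2.57, 2.57, 3.14, 3.14, 3.14, 3.14].

### API

Orientations are given as [roll, pitch, yaw] about the fixed x, y, z axes, in that order (R = Rz(yaw) Ry(pitch) Rx(roll)).
In Python, from plant import bot gives the robot as it stands. The module is installed in compiled form; this text tells all that it offers.
- The arm moves only by the shell command python3 -m crank 'ROWS' [OPENING]. ROWS is JSON, a list of rows, each a list of 6 numbers: the shift along the tool's x, y, z in m, then the turn, a rotation vector about the tool's x, y, z in rad. In form: [[dx, dy, dz, wx, wy, wz], ...]. A call has 1 to 5 rows; each row shifts and turns the commanded pose from where the row before left it, along the tool's axes as they then stand; what a row does not reach is not made up. A row lasts 1/8 s, in which the tool goes at most 62.5 mm and 10.7 degrees, less where a joint would pass 70% of its speed; a pose out of reach is approached as far as the arm can. A call is refused whole if a number of a shift passes 0.0625 or a number of a turn 0.188, either way. A call with a gripper value outside its range is refused whole. OPENING is the opening in per cent of the stroke, from 0 (shut) to 100 (fully open), set as the call begins (- or left out, the last holds). The fingers move at their own pace and stop on an object; the grip force is fixed at half the most. Time passes only in rows, so rows that do not move let the fingers close. It gives the time, the measured TCP pose, the force, the opening and the grip force at its end, in the units of the state.
- bot.get_obs(): the state, without advancing time (a new reading comes with each control period).
- bot.capture(name): name is "scene" or "side" or "wrist"; returns a dict with "color" (384x512x3 uint8, blue, green, red), "fov_y" (degrees; the focal length in pixels is half the picture's height over the tangent of half this angle, whatever the lens; pixels are square), "cx", "cy" (the principal point, pixels), "k1" (the pictures are not rectified: a ray, as slopes to the right and down, at radius r is drawn at 1 + k1 r^2 times it, then the intrinsics apply), "extrinsics" (4x4, takes a point from world to camera coordinates); the wrist camera has in their place "tool_from_camera" (4x4, takes a point from camera to tool coordinates, whose origin is the TCP and whose axes are the flange's). Camera axes: x right, y up, looking along -z (the intrinsics and any distortion apply to the point x, -y, -z); pixel columns grow to the right and rows downward; lengths in mm; the calibration is good to about 2 mm. A picture is of the moment at which its call begins: read the wrist's pose just before it. There is no depth.
- bot.close_job(): hands the job in; it is judged then, once.
The state is a dict: "time": time; "joint_positions": joint angles; "dq": joint speeds; "tau": joint torques, N m; "tool_pos": TCP position; "tcp_rot": TCP orientation; "contact_force": force on the tool from outside, world axes, zero at the start; "moment": the same for the moment, N m; "grip_width": finger opening in mm; "finger_force": force on a finger pad.
Only numpy, scipy, OpenCV 4.12 (cv2) and the standard library are available. Lean on these libraries where they do the work, as an engineer would, in place of code of your own. Each camera call takes 0.05 s, during which the arm holds its last target. There are 200 camera calls.

### The job

The steel locating block with the red grip is stuck in the black shear box, trapped under two stiff brass jaws. Take it by the red grip and rock it side to side, towards one jaw and then the other, until both jaws have been pushed back by the block itself and it comes free; do not push the jaws with the gripper, and leave everything else where it is. Then draw it up and finish still holding it, upright and still, straight above its seat with its foot just clear of the box's rim (one to four centimetres).

Things in the scene. Friction and masses are not known exactly. Their poses are not given: they have to be found in the camera images.
- shearbox: black box fixed to the bench, 100 (its x) x 200 (its y) mm, rim 64 mm high; origin on the bench under its centre, z up. A channel 40 mm wide (x) runs along its y, with an aluminium deck flush with the rim at each end. A slot in the channel floor, 15 mm wide (y), 8 to 16 mm above the bench, seats the block's tongue. Rocking is in the box's y-z plane
- block: loose steel block, 0.25 to 0.5 kg, axes parallel to the box's; origin: centre of its underside, 8 mm above the bench when seated. From below: tongue 32 (x) x 12 (y) mm, 0 to 12 mm up; body 36 x 40 mm, 12 to 42 mm up, its shoulders caught under the jaws; red grip 24 x 28 mm, 42 to 112 mm up, between the jaws. Pulling straight up only loads the jaws and does not free it
- block_grip (a point): centre of the red grip's upper part, 92 mm above the block's underside: a good place to grasp, 24 mm wide along the block's x, 28 mm along its y
- block_foot (a point): centre of the block's underside. Seated, the block rocks to the box's +y or -y about a lower edge of its tongue (6 mm from this point): at first only about 0.08 rad, till a shoulder meets the opposite jaw from below; after a rock each way, up to about 0.17 rad, which pushes the jaws fully back
- box_rim (a point): centre of the box at rim height, 64 mm above the bench, straight above the seat
- jaw_left (a joint): brass jaw on the box's +y side, 52.5 to 60 mm above the bench, starting at 0 to 0.001 m. 0: fully in, its nose 15 mm from the box's centre, 5 mm over the block's shoulder, 1 mm from the grip; grows to 0.0075 as it is pushed back to +y. Slides with 9 N of friction and stays where left. Above 0.005 it is clear of the upright block's shoulder
- jaw_right (a joint): the same on the box's -y side, growing as it is pushed back to -y
- jaw_left_nose (a point): middle of the upper inner edge of the jaw on the +y side
- jaw_right_nose (a point): middle of the upper inner edge of the jaw on the -y side
- stone: terracotta-coloured porous stone disc, 26 mm across, 9 mm high, lying on one end deck of the black box; bystander
- ring_block: black square block 100 x 100 x 28 mm with a 63 mm hole and an aluminium clip; bystander
- bottle: green bottle, 64 mm across, 160 mm tall; bystander
- weight: steel slotted weight, 80 mm across, 64 mm high; bystander
- spatula: spatula 200 mm long lying flat; bystander
- cutter: brass cutter ring, 68 mm outside, 25 mm high; bystander

How it is judged:
By the outcome, as a careful person would: the job done as asked, in the order asked, and still so for the second after the job is handed in, while the arm keeps its last pose, push and grip.
It also fails if it takes over 45 s, if anything falls off the work surface, if the arm or the gripper's body presses on something with over 40 N, if the wrist force passes 120 N, or if a joint passes its speed limit or range.

## Working session

There is one attempt and no reset: what is moved stays moved. The work goes in short steps, Python scripts to look and compute and a shell command to move; the robot and the scene stay as the last step left them, time stands still between calls to the robot, and variables do not carry over. Pictures are saved under pics/ and viewed, at most 10 in all, crops included, and the job is handed in when it is done.

```bash
mkdir -p pics; cat > h.py <<'E'
import numpy as np, cv2
from scipy.spatial.transform import Rotation as R
from plant import bot
def cam(name):
    o=bot.get_obs(); c=bot.capture(name); 
    f=192/np.tan(np.radians(c["fov_y"])/2)
    if name=="wrist":
        T=np.eye(4); T[:3,:3]=R.from_euler('xyz',o["tcp_rot"]).as_matrix(); T[:3,3]=o["tool_pos"]
        W=T@np.array(c["tool_from_camera"])
    else: W=np.linalg.inv(np.array(c["extrinsics"]))
    c["W"]=W; c["f"]=f; return c
def ray(c,u,v):
    d=np.array([(u-c["cx"])/c["f"],(v-c["cy"])/c["f"]]); s=d.copy()
    for _ in range(20): s=d/(1+c["k1"]*(s@s))
    return c["W"][:3,3], c["W"][:3,:3]@np.array([s[0],-s[1],-1.])
def plane(c,u,v,z):
    o,d=ray(c,u,v); return o+d*(z-o[2])/d[2]
def proj(c,p):
    q=np.linalg.inv(c["W"])@np.append(p,1); s=np.array([q[0],-q[1]])/-q[2]; s=s*(1+c["k1"]*(s@s))
    return s*c["f"]+[c["cx"],c["cy"]]
def tri(rs):
    A=0;b=0
    for o,d in rs:
        d=d/np.linalg.norm(d);P=np.eye(3)-np.outer(d,d);A=A+P;b=b+P@o
    return np.linalg.solve(A,b)
E
python3 - <<'E'
from h import *
a=cam("scene");b=cam("side")
cv2.imwrite("pics/scene.png",a["color"]);cv2.imwrite("pics/side.png",b["color"])
print(bot.get_obs())
for c in(a,b):
    h=cv2.cvtColor(c["color"],cv2.COLOR_BGR2HSV); m=(((h[...,0]<8)|(h[...,0]>172))&(h[...,1]>150)&(h[...,2]>60)).astype('uint8')
    n,_,s,ce=cv2.connectedComponentsWithStats(m); print([(s[i],ce[i]) for i in range(1,n) if s[i][4]>40], c["W"][:3,3], c["f"])
E
```

```text
{'time': 0.1, 'joint_positions': array([-1.37099848e+00,  3.42645930e-01,  1.52488947e+00, -2.45341613e-05,
        1.27539500e+00, -1.46011911e-01]), 'dq': array([ 0.00088193,  0.00102293, -0.00244705, -0.00144456, -0.00063089,
       -0.00071744]), 'tau': array([ 1.71360960e-03, -4.32003808e+01, -2.44692975e+01,  7.20016309e-02,
        5.25605085e-02, -3.66943323e-05]), 'tool_pos': array([ 177.89141828, -493.57307853,  226.12932808]), 'tcp_rot': array([-3.14026573e+00, -1.71421478e-04,  3.45816797e-01]), 'contact_force': array([0.09242866, 0.3975929 , 0.23836863]), 'moment': array([ 0.0492889 , -0.05305952,  0.00696837]), 'finger_force': 0.0, 'grip_width': 91.99135723567825}
[(array([294, 196,  15,  25, 291], dtype=int32), array([300.55670103, 207.74914089]))] [1153.00073775 -238.90140977 1019.3361083 ] 485.61736241742756
[(array([202, 199,  13,  22, 208], dtype=int32), array([208.36057692, 209.37980769])), (array([124, 242,  10,  11,  84], dtype=int32), array([128.16666667, 246.8452381 ]))] [267.5074141  707.09010874 884.3901298 ] 371.52866514878264
```

View pics/scene.png

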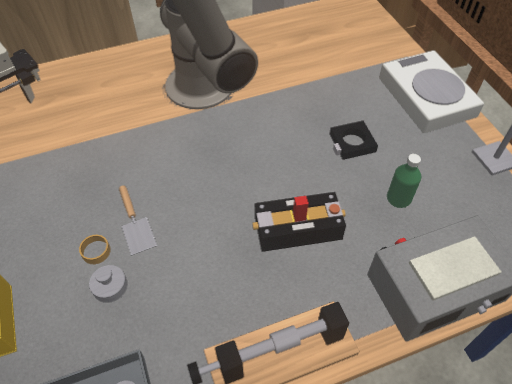

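View pics/side.png

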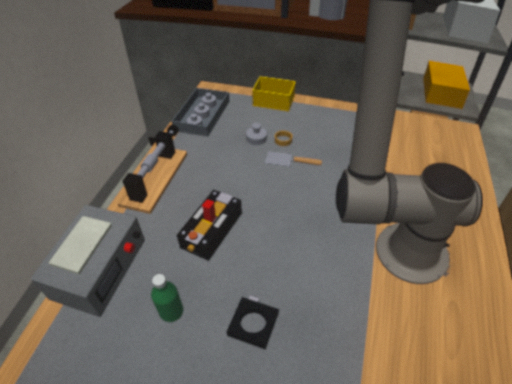

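The scene view shows the shear box at about (300,220), with the grip at (300,208) and the stone on the right deck at (335,209). In the side view the grip is at (208,209) and the stone at (192,235). I'll triangulate the grip and estimate the yaw.

```bash
python3 - <<'E'
from h import *
a=cam("scene");b=cam("side")
P=tri([ray(a,300.5,207.7),ray(b,208.4,209.4)]);print("grip",P)
S=tri([ray(a,335,209),ray(b,192.5,235.5)]);print("stone",S)
for c,nm,(x0,y0,x1,y1) in((a,"s",(245,180,355,260)),(b,"d",(170,180,250,265))):
    h=cv2.cvtColor(c["color"],cv2.COLOR_BGR2HSV)
    m=((h[...,0]>12)&(h[...,0]<30)&(h[...,1]>110)&(h[...,2]>90)).astype('uint8')
    k=np.zeros_like(m);k[y0:y1,x0:x1]=m[y0:y1,x0:x1]
    v,u=np.nonzero(k); pts=np.array([plane(c,x,y,60)[:2] for x,y in zip(u,v)])
    w=pts-pts.mean(0); e,V=np.linalg.eigh(w.T@w); d=V[:,1]; s=w@d
    print(nm,len(u),pts.mean(0),"dir",d,np.degrees(np.arctan2(d[1],d[0])),s.min(),s.max())
    # dark box hull at bench
    cv2.imwrite(f"pics/{nm}.png",cv2.resize(c["color"][y0:y1,x0:x1],None,fx=5,fy=5,interpolation=cv2.INTER_CUBIC))
E
```

```text
grip [592.44521037  75.15331911  90.20533503]
stone [610.81714926 158.09599805  66.32360991]
s 577 [593.76016737  71.18528086] dir [0.18116471 0.98345277] 79.56239206680047 -108.89525694606455 111.59345838358537
d 339 [589.56919832  91.76726003] dir [0.18779003 0.9822092 ] 79.1761589125964 -80.71187032183643 108.14556916130826
```

View pics/s.png

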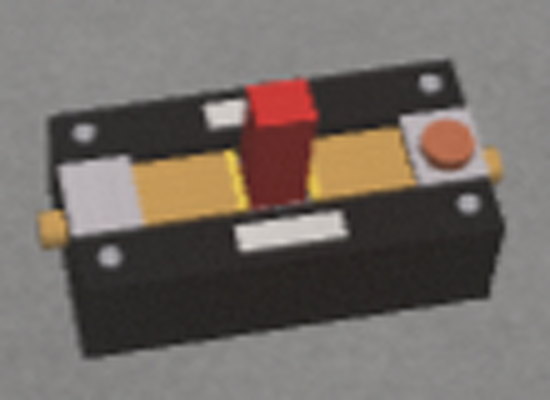

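The crop shows the channel running along the yaw 79° direction and the screws at the four corners. The stone lies on the +y-ish deck, about 84 mm from the grip. I'm moving above the box now.

```bash
python3 -m crank '[[0.0485,-0.033,0,0,0,0],[0.0485,-0.033,0,0,0,0],[0.0485,-0.033,0,0,0,0],[0.0485,-0.033,0,0,0,0],[0.0485,-0.033,0,0,0,0]]' 100
python3 -m crank '[[0.0485,-0.033,0,0,0,0],[0.0485,-0.033,0,0,0,0],[0.0485,-0.033,0,0,0,0],[0.0485,-0.033,0,0,0,0],[0.0485,-0.033,0,0,0,0]]'
python3 -m crank '[[0.0485,-0.033,0,0,0,0],[0.0485,-0.033,0,0,0,-0.18],[0,0,0,0,0,-0.18],[0,0,0,0,0,-0.18],[0,0,0,0,0,-0.18]]'
python3 - <<'E'
from h import *
a=cam("scene");b=cam("side")
p=[plane(a,x/5+245-.4,y/5+180-.4,64) for x,y in((84,132),(430,83),(110,257),(469,204))]
print(np.mean(p,0),p)
E
```

```text
time: 0.82
tool_pos: [351.0, -254.9, 226.8]
tcp_rot: [3.141, -0.0, 0.345]
contact_force: [0.1, 0.1, 0.7]
grip_width: 92.0
finger_force: 0.0
time: 1.45
tool_pos: [523.3, -17.3, 226.7]
tcp_rot: [3.141, 0.0, 0.346]
contact_force: [0.2, -1.2, 0.3]
grip_width: 91.6
finger_force: 0.0
time: 2.08
tool_pos: [591.2, 76.2, 226.2]
tcp_rot: [-3.141, 0.001, 1.072]
contact_force: [-0.4, 0.4, 0.6]
grip_width: 91.5
finger_force: 0.0
[592.02942835  76.78964108  64.        ] [array([5.40986268e+02, 2.18997228e-01, 6.40000000e+01]), array([573.77319239, 167.020944  ,  64.        ]), array([610.31720962, -13.62480108,  64.        ]), array([643.04104315, 153.54342418,  64.        ])]
```

```bash
python3 -m crank '[[0,0,0,0,0,-0.186],[0,0,0,0,0,-0.186],[0,0,0,0,0,-0.186],[0,0,0,0,0,-0.186],[0,0,0,0,0,-0.186]]'
python3 -m crank '[[0,0,0,0,0,-0.186],[0,0,0,0,0,-0.186],[0,0,0,0,0,-0.186],[0,0,0,0,0,-0.186],[0,0,0,0,0,-0.186]]'
python3 -m crank '[[0,0,0,0,0,-0.016],[0,0,0,0,0,0]]'
python3 - <<'E'
from h import *
w=cam("wrist");print(np.round(w["W"],2),w["f"],bot.get_obs()["joint_positions"].round(2))
for p in((592,76.8,120),(592,76.8,64),(610,157,73)): print(proj(w,np.array(p)))
cv2.imwrite("pics/w1.png",w["color"])
E
```

```text
time: 2.8
tool_pos: [591.2, 75.8, 226.6]
tcp_rot: [-3.141, -0.0, 1.997]
contact_force: [-0.5, -0.8, 0.2]
grip_width: 92.2
finger_force: 0.0
time: 3.42
tool_pos: [591.2, 75.8, 226.6]
tcp_rot: [-3.141, -0.0, 2.927]
contact_force: [-1.2, 0.1, 0.9]
grip_width: 91.7
finger_force: 0.0
time: 3.68
tool_pos: [591.3, 75.9, 226.6]
tcp_rot: [-3.142, -0.0, 2.937]
contact_force: [0.7, -0.9, -0.8]
grip_width: 92.0
finger_force: 0.0
[[ 2.0000e-01 -9.4000e-01 -2.9000e-01  5.1219e+02]
 [ 9.8000e-01  1.9000e-01  6.0000e-02  9.2650e+01]
 [-0.0000e+00 -3.0000e-01  9.6000e-01  3.8490e+02]
 [ 0.0000e+00  0.0000e+00  0.0000e+00  1.0000e+00]] 271.58810575701165 [-0.    0.47  1.32 -0.    1.35 -1.37]
[255.17356371 192.54354924]
[255.05939796 179.03947532]
[324.0027614  182.01709086]
```

View pics/w1.png

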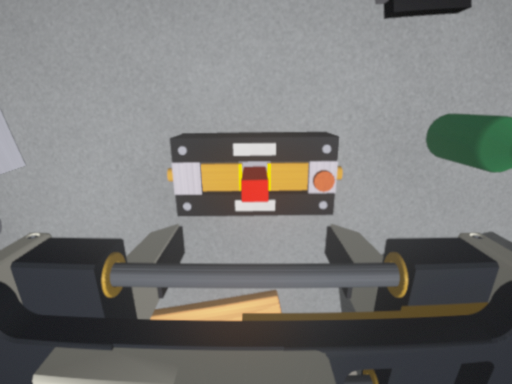

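The wrist view shows the grip top at (255,190), yellow jaw noses at (241,173) and (269,173), the stone at (324,181) and screws near (183,151), (327,150), (187,207) and (323,206). I'll refine with masks.

```bash
cat > m.py <<'E'
from h import *
w=cam("wrist"); im=w["color"]; g=im.max(2); h=cv2.cvtColor(im,cv2.COLOR_BGR2HSV)
o=bot.get_obs(); print(o["tool_pos"],o["tcp_rot"])
red=((h[...,0]<6)|(h[...,0]>174))&(h[...,1]>190)
v,u=np.nonzero(red&(im[...,2]>170)); print("top",len(u),u.min(),u.max(),v.min(),v.max())
p=plane(w,(u.min()+u.max())/2,(v.min()+v.max())/2,120); print("grip top",p)
for e in((u.min()-.5,np.mean(v)),(u.max()+.5,np.mean(v)),(np.mean(u),v.min()-.5),(np.mean(u),v.max()+.5)): print("  edge",plane(w,*e,120)[:2].round(1))
S=[]
for x,y in((183,151),(327,150),(187,207),(323,206)):
    q=g[y-6:y+7,x-6:x+7]; b,a=np.nonzero(q>110) if 0 else np.nonzero((q>q.min()/2+q.max()/2-0))
    S.append(plane(w,a.mean()+x-6,b.mean()+y-6,64)); print("screw",len(a),S[-1][:2].round(1))
S=np.array(S)[:,:2]; print("centre",S.mean(0)); 
d=S[1]-S[0]+S[3]-S[2]; print("yaw y-axis",np.degrees(np.arctan2(d[1],d[0])))
d=S[2]-S[0]+S[3]-S[1]; print("yaw x-axis",np.degrees(np.arctan2(d[1],d[0])))
yl=(h[...,0]>24)&(h[...,0]<36)&(h[...,1]>200)
v,u=np.nonzero(yl)
for s in(u<255,u>=255): print("nose",s.sum(),u[s].min(),u[s].max(),plane(w,u[s].mean(),v[s].mean(),60).round(1))
E
python3 m.py
```

```text
[591.28688617  75.86811397 226.66661137] [-3.14149750e+00  6.77791892e-07  2.93848296e+00]
top 517 242 267 180 200
grip top [589.21546011  76.69141108 120.        ]
  edge [586.3  63.8]
  edge [591.7  89.7]
  edge [578.4  78.6]
  edge [600.2  74. ]
screw 64 [539.6  -1.1]
screw 61 [572.5 167. ]
screw 52 [608.6 -14.7]
screw 51 [641.7 153.5]
centre [590.60261573  76.17038008]
yaw y-axis 78.91012898786012
yaw x-axis -11.116193300862346
nose 63 238 241 [584.9  58.9  60. ]
nose 69 267 270 [591.7  94.5  60. ]
```

```bash
python3 -m crank '[[0.0014,0.0003,0.03,0,0,-0.010],[0,0,0.035,0,0,0],[0,0,0.035,0,0,0],[0,0,0.03,0,0,0],[0,0,0.0147,0,0,0]]' 55
python3 -m crank '[[0,0,0,0,0,0]]'
python3 - <<'E'
from h import *
for n in("side","scene"): 
    c=cam(n); 
    u,v=proj(c,np.array([590,76.5,80])).astype(int); cv2.imwrite(f"pics/{n}2.png",cv2.resize(c["color"][v-50:v+50,u-60:u+60],None,fx=5,fy=5,interpolation=cv2.INTER_CUBIC))
E
```

```text
time: 4.4
tool_pos: [589.2, 76.5, 80.4]
tcp_rot: [-3.141, -0.002, 2.95]
contact_force: [-0.7, -0.5, 0.2]
grip_width: 51.6
finger_force: 0.0
time: 4.53
tool_pos: [589.7, 76.4, 81.4]
tcp_rot: [-3.141, -0.001, 2.951]
contact_force: [0.1, 0.1, 0.8]
grip_width: 50.8
finger_force: 0.0
```

View pics/scene2.png

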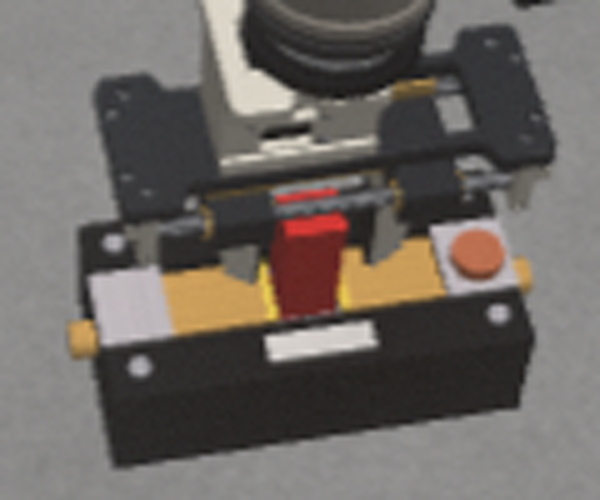

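The crop shows the fingers at (245,265) and (385,250) straddling the grip, above the jaws and clear of the stone. Closing now.

```bash
python3 -m crank '[[0,0,0,0,0,0],[0,0,0,0,0,0],[0,0,0,0,0,0],[0,0,0,0,0,0]]' 0
python3 -c "
from h import *
o=bot.get_obs();print(o['tool_pos'],o['tcp_rot'],o['moment'],o['contact_force'])"
```

```text
time: 5.12
tool_pos: [590.2, 76.4, 82.5]
tcp_rot: [3.142, 0.001, 2.952]
contact_force: [-0.7, -0.3, 3.8]
grip_width: 27.8
finger_force: 30.0
[590.24822966  76.41639785  82.5450149 ] [3.14154591e+00 8.83863552e-04 2.95177726e+00] [ 0.05135404 -0.03932036 -0.0186732 ] [-0.6920872  -0.26162825  3.81465022]
```

```bash
python3 -m crank '[[0,0.0015,-0.0001,0.02,0,0],[0,0.0015,-0.0001,0.02,0,0],[0,0.0015,-0.0001,0.02,0,0],[0,0.0015,-0.0001,0.02,0,0],[0,0,0,0,0,0]]'
cat > s.py <<'E'
from h import *
o=bot.get_obs(); Rm=R.from_euler('xyz',o["tcp_rot"]).as_matrix()
a=np.radians(78.9); y=np.array([np.cos(a),np.sin(a),0]); x=np.array([np.sin(a),-np.cos(a),0])
d=o["tool_pos"]-np.array([590.2,76.4,82.5]); up=-Rm[:,2]
print("dx %.1f dy %.2f dz %.2f tilt %.3f tiltx %.3f w %.1f ff %.1f t %.2f"%(d@x,d@y,d[2],np.arctan2(up@y,up[2]),up@x,o["grip_width"],o["finger_force"],o["time"]))
F=o["contact_force"];M=o["moment"];print("F xyz(box) %.1f %.1f %.1f  M %.2f %.2f %.2f"%(F@x,F@y,F[2],M@x,M@y,M[2]))
foot=o["tool_pos"]+Rm@np.array([0,0,74.5]); print("foot rel seat",((foot-[590.2,76.4,8])@x).round(2),((foot-[590.2,76.4,8])@y).round(2),(foot[2]-8).round(2))
E
python3 s.py
```

```text
time: 5.75
tool_pos: [591.2, 81.1, 82.6]
tcp_rot: [-3.057, 0.001, 2.953]
contact_force: [-1.2, -5.6, 5.9]
grip_width: 27.9
finger_force: 30.0
dx 0.1 dy 4.78 dz 0.12 tilt 0.084 tiltx -0.001 w 27.9 ff 30.0 t 5.75
F xyz(box) -0.2 -5.7 5.9  M -1.23 -0.08 -0.02
foot rel seat 0.17 -1.5 0.39
```

```bash
python3 -m crank '[[0,-0.003,0.0002,-0.04,0,0],[0,-0.003,0.0002,-0.04,0,0],[0,-0.003,-0.0002,-0.04,0,0],[0,-0.003,-0.0002,-0.04,0,0],[0,0,0,0,0,0]]'
python3 s.py
python3 -m crank '[[0,-0.0015,-0.0001,-0.02,0,0],[0,-0.0015,-0.0001,-0.02,0,0],[0,-0.0015,-0.0001,-0.02,0,0],[0,0,0,0,0,0]]'
python3 s.py
```

```text
time: 6.38
tool_pos: [589.3, 71.4, 82.7]
tcp_rot: [3.06, 0.001, 2.951]
contact_force: [1.7, 4.1, 3.1]
grip_width: 27.7
finger_force: 30.0
dx 0.1 dy -5.07 dz 0.20 tilt -0.082 tiltx -0.001 w 27.7 ff 30.0 t 6.38
F xyz(box) 0.9 4.4 3.1  M 1.14 -0.19 0.02
foot rel seat 0.15 1.01 0.45
time: 6.88
tool_pos: [588.5, 67.4, 82.6]
tcp_rot: [3.0, 0.001, 2.951]
contact_force: [1.4, 5.6, 2.6]
grip_width: 27.9
finger_force: 30.0
dx 0.1 dy -9.19 dz 0.08 tilt -0.142 tiltx -0.000 w 27.9 ff 30.0 t 6.88
F xyz(box) 0.3 5.8 2.6  M 1.29 -0.21 0.02
foot rel seat 0.1 1.33 0.83
```

```bash
python3 -m crank '[[0,-0.0018,-0.0001,-0.018,0,0],[0,-0.0018,-0.0001,-0.016,0,0],[0,0,0,0,0,0]]'
python3 s.py
```

```text
time: 7.25
tool_pos: [587.9, 64.5, 82.4]
tcp_rot: [2.965, 0.001, 2.951]
contact_force: [2.1, 7.7, 3.0]
grip_width: 27.9
finger_force: 30.0
dx 0.0 dy -12.17 dz -0.12 tilt -0.177 tiltx 0.000 w 27.9 ff 30.0 t 7.25
F xyz(box) 0.6 8.0 3.0  M 1.66 -0.28 0.00
foot rel seat 0.01 0.91 1.04
```

```bash
python3 -m crank '[[0,0.0028,0.0002,0.035,0,0],[0,0.0028,0.0002,0.035,0,0],[0,0.0028,0.0002,0.035,0,0],[0,0.0028,0.0002,0.035,0,0],[0,0.0028,0.0002,0.035,0,0]]'
python3 s.py
python3 -m crank '[[0,0.0028,-0.0002,0.035,0,0],[0,0.0028,-0.0002,0.035,0,0],[0,0.0028,-0.0002,0.035,0,0],[0,0.0028,-0.0002,0.033,0,0],[0,0,0,0,0,0]]'
python3 s.py
```

```text
time: 7.88
tool_pos: [590.2, 76.6, 82.6]
tcp_rot: [-3.138, 0.001, 2.952]
contact_force: [-0.1, -0.1, 3.9]
grip_width: 27.6
finger_force: 30.0
dx -0.0 dy 0.18 dz 0.09 tilt 0.003 tiltx -0.001 w 27.6 ff 30.0 t 7.88
F xyz(box) -0.1 -0.2 3.9  M 0.11 -0.08 -0.00
foot rel seat 0.03 -0.06 0.09
time: 8.5
tool_pos: [591.9, 85.8, 82.5]
tcp_rot: [-2.997, -0.0, 2.953]
contact_force: [-0.7, -6.1, 2.8]
grip_width: 27.9
finger_force: 30.0
dx -0.2 dy 9.59 dz -0.00 tilt 0.144 tiltx -0.000 w 27.9 ff 30.0 t 8.50
F xyz(box) 0.4 -6.1 2.8  M -1.26 -0.23 0.03
foot rel seat -0.14 -1.13 0.77
```

```bash
python3 -m crank '[[0,0.0018,-0.0001,0.018,0,0],[0,0.0016,-0.0001,0.016,0,0],[0,0,0,0,0,0]]'
python3 s.py
python3 -m crank '[[0,-0.0028,0.0002,-0.035,0,0],[0,-0.0028,0.0002,-0.035,0,0],[0,-0.0028,0.0002,-0.035,0,0],[0,-0.0028,0.0002,-0.035,0,0],[0,-0.0028,0.0002,-0.035,0,0]]'
python3 -m crank '[[0,0,0,0,0,0]]'
python3 s.py
```

```text
time: 8.88
tool_pos: [592.4, 88.5, 82.3]
tcp_rot: [-2.963, -0.001, 2.953]
contact_force: [-1.7, -8.2, 4.2]
grip_width: 27.8
finger_force: 30.0
dx -0.2 dy 12.26 dz -0.20 tilt 0.179 tiltx -0.000 w 27.8 ff 30.0 t 8.88
F xyz(box) -0.0 -8.4 4.2  M -1.61 -0.22 -0.02
foot rel seat -0.19 -1.0 0.98
time: 9.5
tool_pos: [590.0, 76.6, 82.6]
tcp_rot: [3.14, -0.0, 2.952]
contact_force: [-0.3, -0.9, 2.0]
grip_width: 27.7
finger_force: 30.0
time: 9.62
tool_pos: [590.0, 76.3, 82.6]
tcp_rot: [3.14, -0.0, 2.951]
contact_force: [-0.2, -1.2, 1.1]
grip_width: 27.8
finger_force: 30.0
dx -0.2 dy -0.13 dz 0.08 tilt -0.001 tiltx 0.000 w 27.8 ff 30.0 t 9.62
F xyz(box) 0.0 -1.3 1.1  M -0.25 -0.19 0.03
foot rel seat -0.22 -0.04 0.08
```

```bash
python3 - <<'E'
from h import *
w=cam("wrist"); cv2.imwrite("pics/w3.png",w["color"]); h=cv2.cvtColor(w["color"],cv2.COLOR_BGR2HSV)
a=np.radians(78.9); y=np.array([np.cos(a),np.sin(a),0])
v,u=np.nonzero((h[...,0]>24)&(h[...,0]<36)&(h[...,1]>200)&(h[...,2]>100)); print(len(u))
uc=proj(w,np.array([590.2,76.4,60]))[0]
for s in(u<uc,u>=uc):
    if s.any(): 
        for q in(u[s].min(),u[s].max()): print(s.sum(),v[s].mean(),(plane(w,q,v[s].mean(),60)-[590.2,76.4,60])@y)
E
```

```text
263
131 214.74809160305344 -25.876639915616785
131 214.74809160305344 -22.291168969961486
132 215.1439393939394 22.088479196442055
132 215.1439393939394 26.394869097591304
```

View pics/w3.png

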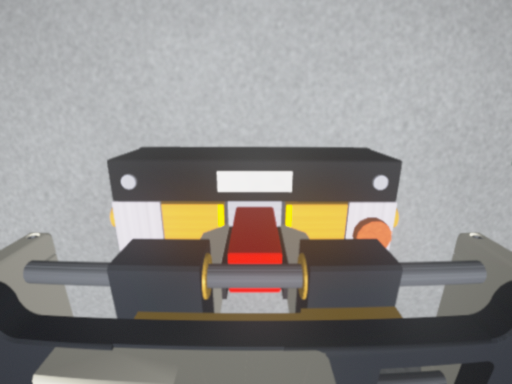

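The wrist view shows both yellow noses, at (221,215) and (289,215), about 22 mm from centre. That puts the jaws about 7 mm back, clear of the 20 mm shoulders. Drawing the block up.

```bash
python3 -m crank '[[0,0,-0.002,0,0,0],[0,0,-0.003,0,0,0],[0,0,-0.004,0,0,0],[0,0,0,0,0,0]]'
python3 s.py
```

```text
time: 10.18
tool_pos: [590.3, 77.1, 92.1]
tcp_rot: [3.14, 0.001, 2.952]
contact_force: [0.2, 0.7, -4.2]
grip_width: 28.1
finger_force: 30.0
dx -0.1 dy 0.70 dz 9.61 tilt -0.002 tiltx -0.001 w 28.1 ff 30.0 t 10.18
F xyz(box) 0.0 0.7 -4.2  M 0.14 -0.14 0.04
foot rel seat -0.02 0.85 9.61
```

Only the block's weight shows on the wrist, so it is free. I'll lift it the rest of the way.

```bash
python3 -m crank '[[0,-0.0006,-0.010,0.002,0,0],[0,0,-0.018,0,0,0],[0,0,-0.018,0,0,0],[0,0,-0.016,0,0,0],[0,0,-0.009,0,0,0]]'
python3 -m crank '[[0,0,0,0,0,0],[0,0,0,0,0,0],[0,0,0,0,0,0],[0,0,0,0,0,0]]'
python3 s.py
python3 - <<'E'
from h import *
for n in("scene",): 
    c=cam(n); 
    u,v=proj(c,np.array([590,76.5,100])).astype(int); cv2.imwrite(f"pics/{n}3.png",cv2.resize(c["color"][v-60:v+60,u-70:u+70],None,fx=5,fy=5,interpolation=cv2.INTER_CUBIC))
E
```

```text
time: 10.8
tool_pos: [590.3, 76.3, 164.1]
tcp_rot: [3.141, 0.002, 2.952]
contact_force: [0.7, -0.1, -4.0]
grip_width: 27.9
finger_force: 30.0
time: 11.3
tool_pos: [589.8, 76.3, 162.3]
tcp_rot: [-3.141, -0.001, 2.952]
contact_force: [0.1, 0.6, -3.7]
grip_width: 28.1
finger_force: 30.0
dx -0.4 dy -0.16 dz 79.77 tilt 0.000 tiltx 0.001 w 28.1 ff 30.0 t 11.30
F xyz(box) -0.0 0.6 -3.7  M 0.08 -0.13 0.02
foot rel seat -0.49 -0.18 79.77
```

View pics/scene3.png

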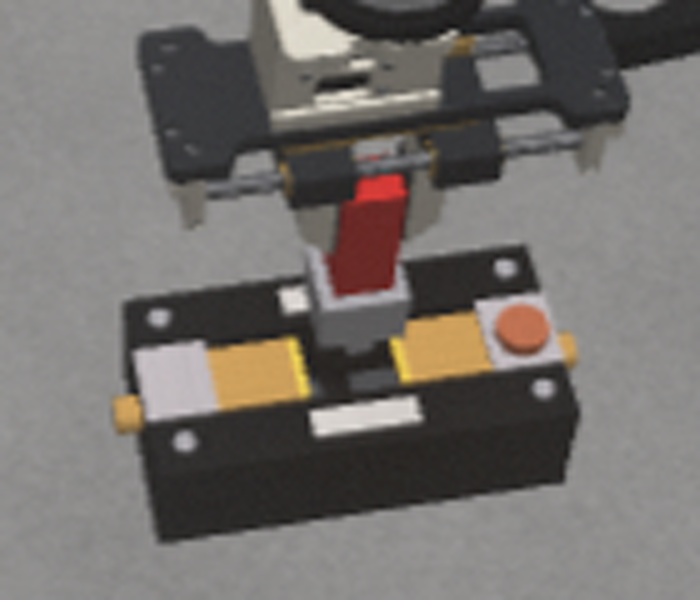

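The block is out and about 24 mm above the rim, with the jaws back and the stone still on its deck. I'll check numerically that it is upright.

```bash
python3 - <<'E'
from h import *
c=cam("scene"); im=c["color"].astype(int)
a=np.radians(78.9); y=np.array([np.cos(a),np.sin(a),0]); x=np.array([np.sin(a),-np.cos(a),0])
b=np.array([590,76.4,87.8])
P=lambda s,z: proj(c,b+12*x+14*s*y+[0,0,z])
for s in(-1,1): p,q=P(s,46),P(s,108); print("pred edge",p.round(1),q.round(1),"slope",(q-p)[0]/(q-p)[1])
v0,v1=int(P(-1,108)[1])+2,int(P(-1,46)[1])-2
L=[];Rr=[]
for v in range(v0,v1):
    u=np.arange(int(P(0,70)[0])-16,int(P(0,70)[0])+17); r=im[v,u]; m=r[:,2]-r[:,:2].max(1)
    k=np.nonzero(m>45)[0]
    def sub(i,j): return u[i]+(45-m[i])/(m[j]-m[i])*(u[j]-u[i])
    L.append((v,sub(k[0],k[0]-1)));Rr.append((v,sub(k[-1],k[-1]+1)))
for e in(L,Rr): e=np.array(e); print("meas slope",np.polyfit(e[:,0],e[:,1],1)[0],e[0],e[-1])
o=bot.get_obs(); print(abs(o["dq"]).max())
E
```

```text
pred edge [296.  200.4] [297.8 183.6] slope -0.10547211200897581
pred edge [308.3 198.7] [310.7 181.8] slope -0.13975056175677425
meas slope -0.2407120769561117 [185.         297.92857143] [197.         295.78787879]
meas slope -0.15950218835481605 [185.         310.28205128] [197.         308.37288136]
0.0016126019917740084
```

The right edge matches the vertical prediction to about 0.1 px and the left to about 0.6 px, so the block is upright. It is also still, so I'm handing in.

```bash
python3 -c "
from plant import bot
print(bot.close_job())"
```

```text
the job is handed in; nothing more can be done
None
```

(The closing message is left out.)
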